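# Clamp a bar with a cam and press start

### The arm

A 6-joint arm with a two-finger parallel gripper is mounted at the origin on the work surface; the furniture and walls round the work are solid. World frame = base frame: x ahead of the robot, y to its left, z up, the work surface at z = 0. Lengths are in m, angles in rad, forces in N, time in s.
With the tool pointing down it reaches from about 0.3 to 0.775 m from the base axis. Payload 14.6 kg.
Tool frame: the origin (TCP) lies midway between the tips of the shut fingers; the grasp point (between the pads) lies 19 mm behind it; z points along the fingers, y is the line along which they close (so a half turn about z gives the same grasp; the last joint's range is limited). The gripper opens to 94 mm and grips with 3 to 60 N. Pads are 16 mm wide; open, the fingers measure 119 mm over their backs; the gripper's body (75 mm by 177 mm) begins 78 mm behind the grasp point.
Start: joints at [1.147, 0.3, 1.521, -0, 1.321, -0.067], TCP at [0.192, 0.515, 0.205] pointing down, gripper open.
Joint ranges: [-3.03, 3.03], [-0.79, 2.21], [0.23, 2.52], [-1.04, 4.18], [0, 3.07], [-2.55, 2.55]. Speed limits (rad/s): [2.22, 2.22, 2.57, 3.14, 3.14, 3.14].

### API

Orientations are given as [roll, pitch, yaw] about the fixed x, y, z axes, in that order (R = Rz(yaw) Ry(pitch) Rx(roll)).
In Python, from station import telemetry, optics, ctrl gives the robot as it stands.
- The arm moves only by the tool carry_out, never from a script. Its argument "plan" is a list that holds one entry, the list of rows, each a list of 7 numbers: the shift along the tool's x, y, z in mm, then the turn, a rotation vector about the tool's x, y, z in rad, then the finger opening in mm, from 0 to 94. A call has 1 to 20 rows; each row shifts and turns the commanded pose from where the row before left it, along the tool's axes as they then stand; what a row does not reach is not made up. A row lasts 1/12 s, in which the tool goes at most 41.7 mm and 7.16 degrees, less where a joint would pass 70% of its speed; a pose out of reach is approached as far as the arm can. A call with a gripper value outside its range is refused whole. The fingers move at their own pace and stop on an object; "squeeze" is the grip in N (left out, the last holds). Time passes only in rows, so rows that do not move let the fingers close. It gives the time, the measured TCP pose, the force, the opening and the grip force at its end, in the units of the state.
- telemetry.get_obs(): the state, without advancing time (a new reading comes with each control period).
- optics.camera(name): name is "scene" or "top" or "wrist"; returns a dict with "pixels" (400x640x3 uint8, red, green, blue), "intrinsics" (3x3 intrinsics, pixels), "origin" and "rotation" of the camera in the world. Camera axes: x right, y down, z forward; pixel columns grow to the right and rows downward; lengths in m; the calibration is good to about 2 mm. A picture is of the moment at which its call begins. There is no depth.
- ctrl.hand_in(): hands the job in; it is judged then, once.
The state is a dict: "time_s": time; "qpos": joint angles; "joint_vel": joint speeds; "tau": joint torques, N m; "ee_pos": TCP position; "eef_rot": TCP orientation; "force": force on the tool from outside, world axes, zero at the start; "moment": the same for the moment, N m; "grip_width": finger opening in m; "grip_force": force on a finger pad.
Only numpy, scipy, OpenCV 4.12 (cv2) and the standard library are available. Lean on these libraries where they do the work, as an engineer would, in place of code of your own. Each camera call takes 0.05 s, during which the arm holds its last target. There are 200 camera calls.

### The job

Take the short flat bar that lies across the hoops of the key box and lay it, without dropping it, in the nest of the clamping jig, about centred along its length. Then turn the jig's cam by its grip until the point of its nose bears squarely on the sprung follower, so that the bar is clamped against the fence, and only then press the round key just until it clicks (its resistance drops), not on down to its stop, and let it come back up. Do not press the other two keys, and leave the other things on the bench where they are.

Things in the scene. Friction and masses are not known exactly. Their poses are not given: they have to be found in the camera images.
- short_bar_center (a point): Centre of the loose short flat bar, dark steel, 30 (x) x 190 (y) x 5 (z) mm, 0.22 kg; y runs along it. (A 360 mm bar at the back is not part of the job.) It starts across the two hoops of the key box, underside 72 mm above the bench, 16 mm above the key tops. Grasp across its 30 mm width near the middle, where it is free beside and below.
- jig: Fixed clamping jig: aluminium plate 185 (x) x 160 (y) x 12 mm on 6 mm feet, origin at the plate's underside near the middle. Cam axis at x -30, y 0. Follower: steel crossbar along y, its face on the cam. Two rubber pads on it, to 32 mm above the bench, |y| 49 to 61 mm, faces at x +33 when slack. Two fence blocks, to 40 mm above the bench, |y| 38 to 72 mm, faces at x +78.
- jig_nest (a point): Where the bar goes: 58.5 mm along the jig's +x from its origin, 20.5 mm above the bench (bar centre when it lies on the plate), axes as the jig's; bar along y. Lay the bar centre here or up to 6 mm to the -x side; the pads then push it +4 mm to the fence. The open nest is 44 mm wide. For |y| under 30 mm nothing stands within 23 mm of the bar's sides, so the fingers fit.
- cam_grip (a point): Centre of the cam's black grip bar, 70 (x) x 16 (y) x 30 (z) mm, on the cam's upright axis, 56 mm above the bench (from 41 to 71). Turns with the cam; its x axis lies along the grip and points to the cam's nose. Below it the egg-shaped steel cam, top at 36 mm, 30 mm from axis to its round back, 50 mm to its nose. Take the grip from above across its 16 mm.
- cam (a joint): Cam angle (rad), grows anticlockwise seen from above, stops at 0 and 1.85, starts between 0 and 0.38. At 1.45 the nose points along the jig's +x, squarely at the follower: high point, follower pushed out 20 mm; 1.30 to 1.60 counts. Resistance: friction 0.22 N m, plus up to 0.4 N m from the springs as the nose comes on. It stays where it is left.
- shoe (a joint): How far the two rubber pads are pushed back into the follower against their spring (m): 0 when free, 0.004 to 0.005 when the cam is at its high point and clamps the bar (some 6 N). Must be over 0.002.
- pendant: Fixed grey key box 100 (x) x 172 (y) x 30 mm on 6 mm feet, origin at the centre of its underside. Three black keys in a row along y at -50, 0 and +50 mm, in any order. Two steel guard hoops along x at y -80 and +80, to 72 mm above the bench.
- key_round_top (a point): Centre of the top of the round key, the one to press: black cap, 36 mm diameter, top 56 mm above the bench when up, moves straight down. Axes as the key box's. Press with shut fingers.
- key_round (a joint): How far the round key is pressed (m), 0 up, stop at 0.012. Resistance starts at 3.6 N, rises to 6 N at 0.003, falls to 4.8 N at 0.005, 3.8 N at 0.006 and 2.7 N at 0.008 (the click), then rises again to 6 N at the hard stop. It has clicked from 0.004 on; beyond 0.010 is too far.
- key_square_top (a point): Centre of the top of the square black key (31 x 31 mm, same height); not to be pressed.
- key_square (a joint): How far the square key is pressed (m).
- key_oblong_top (a point): Centre of the top of the oblong black key (42 x 19 mm, same height); not to be pressed.
- key_oblong (a joint): How far the oblong key is pressed (m).

How it is judged:
By the outcome, as a careful person would: the job done as asked, in the order asked, and still so for the second after the job is handed in, with the robot touching nothing.
It also fails if it takes over 67 s, if anything falls off the work surface, if the arm or the gripper's body presses on something with over 40 N, if the wrist force passes 120 N, or if a joint passes its speed limit or range.

## Working session

There is one attempt and no reset: what is moved stays moved. The work goes in short steps, Python scripts to look and compute and a tool call to move; the robot and the scene stay as the last step left them, time stands still between calls to the robot, and variables do not carry over. Pictures are saved under pics/ and viewed, at most 10 in all, crops included, and the job is handed in when it is done.

Besides the shell and the picture viewer there is one more tool, called as name([rows], argument=value, ...), one row to a line, values as JSON. carry_out: Moves the arm, as the interface text tells. Its arguments: {"type":"object","properties":{"plan":{"type":"array","items":{"type":"array","items":{"type":"array","items":{"type":"number"}}}},"squeeze":{"type":"number"}},"required":["plan"]}

```bash
mkdir -p pics; ls
python3 - <<'E'
from station import telemetry, optics, ctrl
import cv2,json,numpy as np
o=telemetry.get_obs();print({k:np.round(v,3).tolist() for k,v in o.items()})
for n in("scene","top","wrist"):
    c=optics.camera(n);cv2.imwrite(f"pics/{n}0.png",c["pixels"][:,:,::-1])
    np.savez(f"{n}0.npz",**c);print(n,np.round(c["intrinsics"],1).tolist(),np.round(c["origin"],3),np.round(c["rotation"],3).tolist())
E
```

```text
pics
{'time_s': 0.0, 'qpos': [1.147, 0.3, 1.522, -0.0, 1.321, -0.067], 'joint_vel': [0.002, -0.0, -0.001, 0.001, -0.001, 0.002], 'tau': [-0.002, -53.18, -35.273, 0.071, 0.024, -0.0], 'ee_pos': [0.192, 0.515, 0.205], 'eef_rot': [-3.14, -0.0, 2.785], 'force': [0.041, 0.087, 0.285], 'moment': [-0.008, -0.001, -0.014], 'grip_force': 0.0, 'grip_width': 0.094}
scene [[456.4, 0.0, 320.5], [0.0, 456.4, 199.0], [0.0, 0.0, 1.0]] [ 0.109 -0.607  0.669] [-2.205, -0.021, -0.524]
top [[493.0, 0.0, 322.0], [0.0, 493.0, 190.6], [0.0, 0.0, 1.0]] [0.356 0.093 1.172] [-2.993, -0.015, -1.589]
wrist [[317.6, 0.0, 320.7], [0.0, 317.6, 201.1], [0.0, 0.0, 1.0]] [0.125 0.542 0.384] [2.889, 0.001, 1.212]
```

View pics/top0.png

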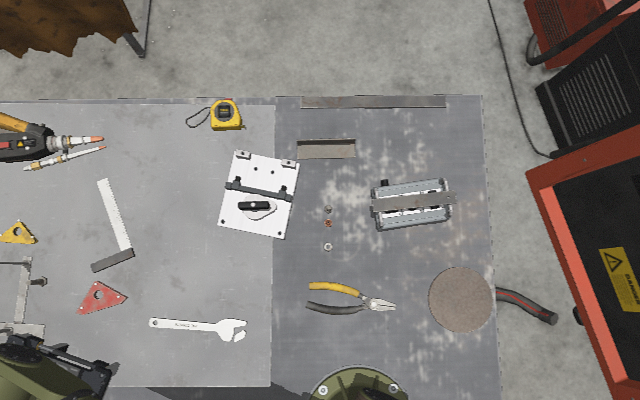

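View pics/scene0.png

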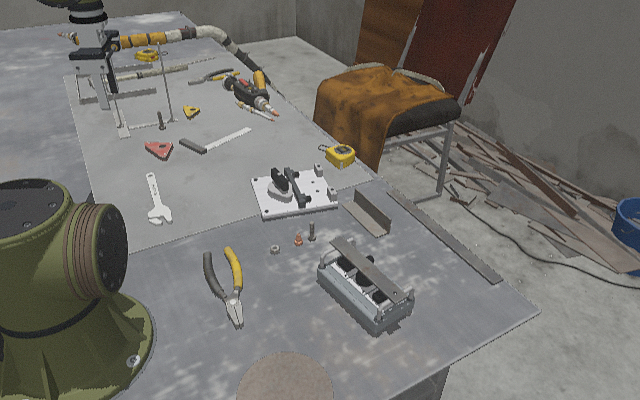

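The top view shows the jig at about (258,197), with its fence at the top edge, and the key box at (411,204) with the bar across it at (412,202). In the scene view the box is at about (367,285) and the jig at (295,192). I'll zoom in on both.

```bash
cat > h.py <<'E'
import numpy as np,cv2
from scipy.spatial.transform import Rotation as R
def load(n): return dict(np.load(n+".npz"))
def Rm(c):
    r=np.array(c["rotation"]); return r if r.shape==(3,3) else R.from_euler('xyz',r).as_matrix()
def ray(c,uv):
    d=np.linalg.inv(c["intrinsics"])@np.array([uv[0],uv[1],1.]);return np.array(c["origin"]),Rm(c)@d
def onz(c,uv,z):
    o,d=ray(c,uv);return o+d*(z-o[2])/d[2]
def proj(c,p):
    q=c["intrinsics"]@(Rm(c).T@(np.array(p)-c["origin"]));return q[:2]/q[2]
def crop(c,x0,y0,x1,y1,s,name): cv2.imwrite("pics/"+name,cv2.resize(c["pixels"][y0:y1,x0:x1,::-1],None,fx=s,fy=s,interpolation=cv2.INTER_CUBIC))
E
python3 - <<'E'
from h import *
t=load("top0");s=load("scene0")
a=cv2.resize(t["pixels"][140:250,210:310,::-1],None,fx=4,fy=4,interpolation=2)
b=cv2.resize(t["pixels"][165:240,362:462,::-1],None,fx=4,fy=4,interpolation=2)
b=cv2.copyMakeBorder(b,0,140,0,0,0)
cv2.imwrite("pics/tc.png",np.hstack([a,b]))
crop(s,240,150,420,340,3.1,"sc.png")
for n,uv,z in [("jig",(258,197),.018),("cam",(256,206),.07),("bar",(412,202),.077),("base",(358,390),0)]: print(n,onz(t,uv,z).round(3))
E
```

```text
jig [0.515 0.224 0.018]
cam [0.488 0.222 0.07 ]
bar [ 0.49  -0.128  0.077]
base [ 0.072 -0.001  0.   ]
```

View pics/tc.png

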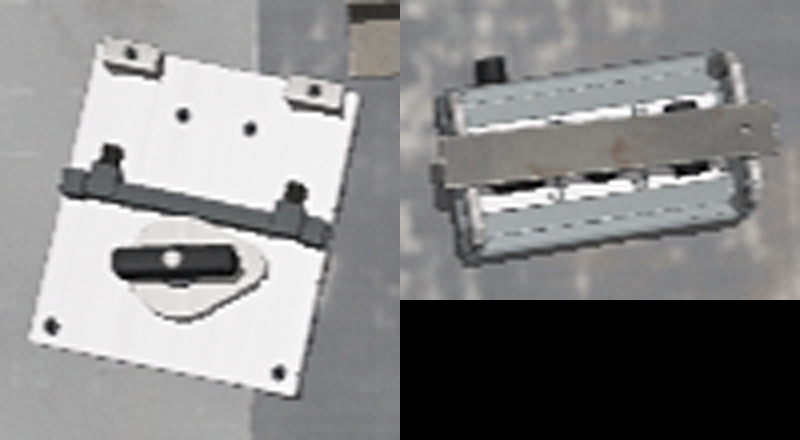

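View pics/sc.png

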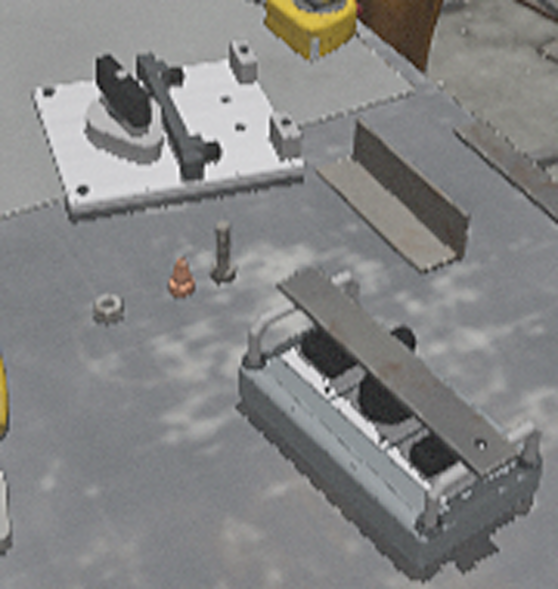

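The close-up shows the plate corners, the cam grip hub at crop (172,258), the fence at the top (+x away from the robot) and the bar corners at about (445,140), (778,103), (780,150) and (447,187). The bar hides which key is which, so I'll look again once it's lifted.

```bash
cat > m1.py <<'E'
from h import *
t=load("top0")
A=lambda u,v:(210+u/4-.375,140+v/4-.375); B=lambda u,v:(362+(u-400)/4-.375,165+v/4-.375)
P=[onz(t,A(*p),.018)[:2] for p in [(103,40),(360,95),(297,397),(30,340)]]
P=np.array(P);c=P.mean(0)
print("plate centre",c.round(4),"dims",[np.linalg.norm(P[i]-P[(i+1)%4]).round(4) for i in range(4)])
ex=(P[0]+P[1]-P[2]-P[3]);ey=(P[0]+P[3]-P[1]-P[2]);print("yaw",np.arctan2(ex[1],ex[0]).round(4),np.arctan2(-ey[0],ey[1]).round(4))
hub=onz(t,A(172,258),.071)[:2];y=np.arctan2(ex[1],ex[0])
Rz=lambda a:np.array([[np.cos(a),-np.sin(a)],[np.sin(a),np.cos(a)]])
print("hub",hub.round(4),"in plate frame",(Rz(y).T@(hub-c)).round(4))
g=[onz(t,A(*p),.071)[:2] for p in [(113,263),(240,262)]];d=g[1]-g[0];print("grip dir yaw",np.arctan2(d[1],d[0]),"rel",np.arctan2(d[1],d[0])-y,np.mean(g,0))
Q=np.array([onz(t,B(*p),.077)[:2] for p in [(445,140),(778,103),(780,150),(447,187)]])
d=Q[0]+Q[3]-Q[1]-Q[2];print("bar",Q.mean(0).round(4),"ydir yaw",np.arctan2(-d[0],d[1]).round(4),[np.linalg.norm(Q[i]-Q[(i+1)%4]).round(4) for i in range(4)])
# fence tops z=.04: face corners nearer the nest (front-top edge)
print("fence front",[(Rz(y).T@(onz(t,A(*p),.04)[:2]-c)).round(4) for p in [(107,66),(160,76),(287,95),(342,108)]])
E
python3 m1.py
```

```text
plate centre [0.5233 0.2213] dims [np.float64(0.1572), np.float64(0.1829), np.float64(0.1595), np.float64(0.1834)]
yaw -0.2199 -0.2286
hub [0.4922 0.2298] in plate frame [-0.0323  0.0015]
grip dir yaw -1.5794886549722824 rel -1.3595828215468253 [0.48961774 0.22729135]
bar [ 0.4928 -0.1342] ydir yaw 0.0943 [np.float64(0.1895), np.float64(0.0267), np.float64(0.1888), np.float64(0.0265)]
fence front [array([0.0733, 0.0682]), array([0.0738, 0.0366]), array([ 0.0778, -0.0384]), array([ 0.0767, -0.0715])]
```

```bash
cat > go.py <<'E'
import sys
from h import *
from station import telemetry
o=telemetry.get_obs();T=R.from_euler('xyz',o["eef_rot"])
a=[float(x) for x in sys.argv[1:]]
d=T.inv().apply(np.array(a[:3])-o["ee_pos"])*1000
print("pos",np.round(o["ee_pos"],4),"yaw",round(o["eef_rot"][2],4),"F",np.round(o["force"],1),"q6",round(o["qpos"][5],2))
print("shift tool mm",d.round(1),"rows",np.linalg.norm(d)/41.7)
if len(a)>3:
    r=(R.from_euler('xyz',[np.pi,0,a[3]]).inv()*1);r=(T.inv()*R.from_euler('xyz',[np.pi,0,a[3]])).as_rotvec();print("turn after shift",r.round(4),"rows",np.linalg.norm(r)/.125)
E
python3 go.py .4928 -.1342 .18 1.665
```

```text
pos [0.192  0.5152 0.205 ] yaw 2.7848 F [0.6 0.9 0.3] q6 -0.07
shift tool mm [-508.6 -503.4   25.5] rows 17.172726527767814Traceback (most recent call last):
  File "go.py", line 10, in <module>
    r=(R.from_euler('xyz',[np.pi,0,a[3]]).inv()*1);r=(T.inv()*R.from_euler('xyz',[np.pi,0,a[3]])).as_rotvec();print("turn after shift",r.round(4),"rows",np.linalg.norm(r)/.125)
       ~~~~~~~~~~~~~~~~~~~~~~~~~~~~~~~~~~~~~~~~^~
TypeError: Argument 'other' has incorrect type (expected scipy.spatial.transform._rotation.Rotation, got int)
```

```bash
sed -i 's/r=(R.from_euler(.xyz.,\[np.pi,0,a\[3\]\]).inv()\*1);//' go.py
```

carry_out([
  [[-25.4,-25.2,1.3,0,0,0,70],[-25.4,-25.2,1.3,0,0,0,70],[-25.4,-25.2,1.3,0,0,0,70],[-25.4,-25.2,1.3,0,0,0,70],[-25.4,-25.2,1.3,0,0,0,70],[-25.4,-25.2,1.3,0,0,0,70],[-25.4,-25.2,1.3,0,0,0,70],[-25.4,-25.2,1.3,0,0,0,70],[-25.4,-25.2,1.3,0,0,0,70],[-25.4,-25.2,1.3,0,0,0,70],[-25.4,-25.2,1.3,0,0,0,70],[-25.4,-25.2,1.3,0,0,0,70],[-25.4,-25.2,1.3,0,0,0,70],[-25.4,-25.2,1.3,0,0,0,70],[-25.4,-25.2,1.3,0,0,0,70],[-25.4,-25.2,1.3,0,0,0,70],[-25.4,-25.2,1.3,0,0,0,70],[-25.4,-25.2,1.3,0,0,0,70],[-25.4,-25.2,1.3,0,0,0,70],[-25.4,-25.2,1.3,0,0,0,70]],
])

```text
time_s: 1.82
ee_pos: [0.4924, -0.1362, 0.1792]
eef_rot: [3.142, -0.0, 2.785]
force: [1.5, 0.2, 0.9]
grip_width: 0.0699
grip_force: 0.0
```

carry_out([
  [[0,0,0,0,0,0.112,70],[0,0,0,0,0,0.112,70],[0,0,0,0,0,0.112,70],[0,0,0,0,0,0.112,70],[0,0,0,0,0,0.112,70],[0,0,0,0,0,0.112,70],[0,0,0,0,0,0.112,70],[0,0,0,0,0,0.112,70],[0,0,0,0,0,0.112,70],[0,0,0,0,0,0.112,70],[0,0,0,0,0,0,70],[0,0,0,0,0,0,70]],
])

```text
time_s: 2.82
ee_pos: [0.492, -0.1343, 0.1793]
eef_rot: [-3.141, -0.0, 1.668]
force: [0.1, 1.2, -0.3]
grip_width: 0.07
grip_force: 0.0
```

```bash
python3 go.py .4928 -.1342 .13 1.665
python3 - <<'E'
from h import *
from station import optics
c=optics.camera("wrist");np.savez("w1.npz",**c);cv2.imwrite("pics/w1.png",c["pixels"][:,:,::-1])
b=(.4928,-.1342);e=np.array([-np.sin(.0943),np.cos(.0943)])*.095;n=np.array([e[1],-e[0]])/.095*.015
for s in(1,-1):
  for k in(1,-1): print(proj(c,[*(b+s*e+k*n),.077]).round(1))
E
```

```text
pos [ 0.492  -0.1343  0.1793] yaw 1.6683 F [ 0.1  1.2 -0.3] q6 -0.44
shift tool mm [ 0.   0.8 49.3] rows 1.182724393261657
turn after shift [-0.0003 -0.0001  0.0033] rows 0.026536891740127966
[339.1  93. ]
[303.4  93. ]
[336. 295.]
[305.7 294.9]
```

View pics/w1.png

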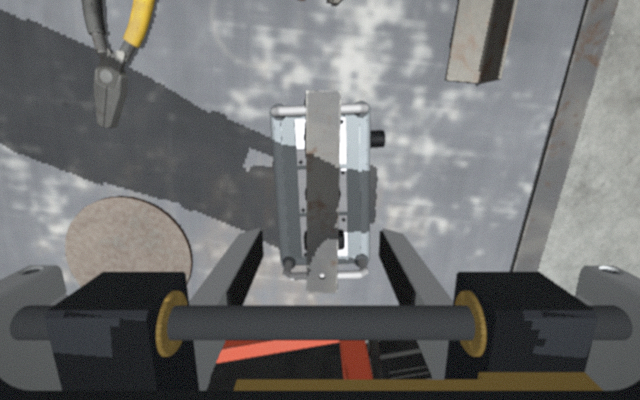

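The wrist view shows the bar ends at (323,91) and (322,291). That matches the prediction to about 2 mm, so I'm descending now.

carry_out([
  [[0.3,0.5,20,0,0,0,70],[0.3,0.5,25,0,0,0,70],[0.2,0.5,25,0,0,0,70],[0.2,0.5,20,0,0,0,70],[0,0,10,0,0,0,70],[0,0,6.6,0,0,0,70],[0,0,0,0,0,0,70],[0,0,0,0,0,0,70]],
])

```text
time_s: 3.53
ee_pos: [0.4944, -0.1333, 0.0736]
eef_rot: [3.141, 0.0, 1.666]
force: [0.1, -0.1, 0.7]
grip_width: 0.0699
grip_force: 0.0
```

carry_out([
  [[0,0,0,0,0,0,20],[0,0,0,0,0,0,20],[0,0,0,0,0,0,20],[0,0,0,0,0,0,20],[0,0,0,0,0,0,20],[0,0,0,0,0,0,20],[0,0,0,0,0,0,20],[0,0,0,0,0,0,20],[0,0,0,0,0,0,20],[0,0,0,0,0,0,20]],
], squeeze=30)

```text
time_s: 4.37
ee_pos: [0.494, -0.1332, 0.0729]
eef_rot: [-3.142, -0.0, 1.665]
force: [-1.1, -0.1, 1.5]
grip_width: 0.0292
grip_force: 30.0
```

carry_out([
  [[0,0,-3,0,0,0,20],[0,0,-6,0,0,0,20],[0,0,-12,0,0,0,20],[0,0,-20,0,0,0,20],[0,0,-20,0,0,0,20],[0,0,-12,0,0,0,20],[0,0,-6,0,0,0,20],[0,0,0,0,0,0,20]],
])

```text
time_s: 5.03
ee_pos: [0.4944, -0.1333, 0.1531]
eef_rot: [3.14, 0.001, 1.665]
force: [-0.8, 0.3, -3.1]
grip_width: 0.0293
grip_force: 30.0
```

```bash
python3 - <<'E'
from h import *
from station import optics
c=optics.camera("wrist");np.savez("w2.npz",**c);cv2.imwrite("pics/w2.png",c["pixels"][:,:,::-1])
E
python3 go.py .494 -.133 .15 1.35
```

```text
pos [ 0.494  -0.1331  0.152 ] yaw 1.6648 F [ 0.2 -0.2 -3.3] q6 -0.43
shift tool mm [0.1 0.  2. ] rows 0.047001473161890274
turn after shift [5.000e-04 1.000e-04 3.148e-01] rows 2.518594070431568
```

View pics/w2.png

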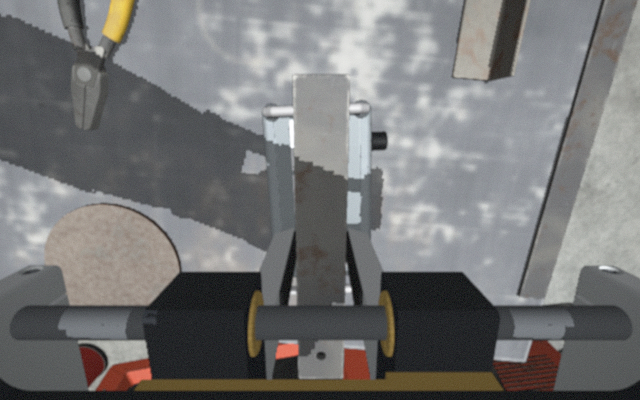

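```bash
python3 - <<'E'
from h import *
c=load("w2");tcp=np.array([.494,-.1331])
e=np.array([-np.sin(.094),np.cos(.094)])
for p in[(322,74),(320,378)]:
    w=onz(c,p,.1565)[:2];print(w.round(4),((w-tcp)@e).round(4),((w-tcp)@[e[1],-e[0]]).round(4))
# jig nest target (avg of centre and hub estimates)
y=-.222;ex=np.array([np.cos(y),np.sin(y)]);ey=np.array([-ex[1],ex[0]])
hub=np.array([.4922,.2298]);cen=np.array([.5233,.2213])
o1=hub+.03*ex;o2=cen
print("orig",o1,o2,"nest",(o1+o2)/2+.0555*ex)
E
python3 go.py .578 .211 .153 1.349
```

```text
[ 0.4867 -0.0372] 0.0962 0.0017
[ 0.5031 -0.2266] -0.0939 0.0002
orig [0.52146377 0.22319457] [0.5233 0.2213] nest [0.57651986 0.21002724]
pos [ 0.494  -0.1331  0.152 ] yaw 1.6648 F [ 0.2 -0.2 -3.3] q6 -0.43
shift tool mm [334.7 116.   -1.1] rows 8.495257561083363
turn after shift [5.000e-04 1.000e-04 3.158e-01] rows 2.5265940614688605
```

carry_out([
  [[10,3.4,0,0,0,0,20],[20,6.9,0,0,0,0,20],[28,9.6,0,0,0,0,20],[28,9.6,0,0,0,0,20],[28,9.6,0,0,0,0,20],[28,9.6,0,0,0,0,20],[28,9.6,0,0,0,0,20],[28,9.6,0,0,0,0,20],[28,9.6,0,0,0,0,20],[28,9.6,0,0,0,0,20],[28,9.6,0,0,0,0,20],[28,9.6,0,0,0,0,20],[22,7.6,0,0,0,0,20],[0,0,0,0,0,0.06,20],[0,0,0,0,0,0.09,20],[0,0,0,0,0,0.09,20],[0,0,0,0,0,0.076,20],[0,0,0,0,0,0,20],[0,0,0,0,0,0,20]],
])

```text
time_s: 6.67
ee_pos: [0.5757, 0.2085, 0.1509]
eef_rot: [-3.14, 0.001, 1.352]
force: [0.3, 0.5, -2.2]
grip_width: 0.0292
grip_force: 30.0
```

```bash
python3 go.py .577 .210 .10 1.349
python3 - <<'E'
from h import *
from station import optics
c=optics.camera("wrist");np.savez("w3.npz",**c)
t=optics.camera("top");np.savez("t3.npz",**t)
b=cv2.resize(t["pixels"][165:240,362:462,::-1],None,fx=4,fy=4,interpolation=2)
cv2.imwrite("pics/w3.png",np.vstack([cv2.copyMakeBorder(c["pixels"][100:,:,::-1],0,0,0,0,0),cv2.copyMakeBorder(b,0,0,0,240,0)]))
E
```

```text
pos [0.5757 0.2085 0.1509] yaw 1.3516 F [ 0.3  0.5 -2.2] q6 0.51
shift tool mm [ 1.8  1.1 50.9] rows 1.2204538572471662
turn after shift [-0.0014  0.0007  0.0026] rows 0.02422862331973226
```

View pics/w3.png

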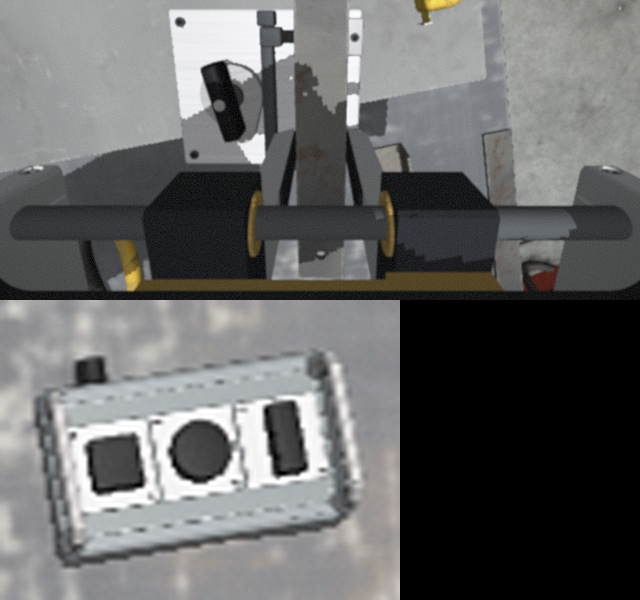

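The round key is the middle one (square on the left, oblong on the right in the top view). The wrist view shows the hub at (220,204) and the left plate corners at (169,110) and (186,264). The bar sits between the follower and the fence.

Run:
```python
from h import *
c=load("w3");t=load("t3");y=-.222;Rz=np.array([[np.cos(y),-np.sin(y)],[np.sin(y),np.cos(y)]])
o=np.array([.5224,.2222])
for n,p,z in[("hub(-30,0)",(220,204),.071),("TL(-92.5,80)",(169,110),.018),("BL(-92.5,-80)",(186,264),.018),("fence hole",(355,137),.04)]:
    w=onz(c,p,z)[:2];print(n,w.round(4),(Rz.T@(w-o)).round(4))
print("tcp in jig",(Rz.T@(np.array([.5757,.2085])-o)).round(4))
img=t["pixels"][165:240,362:462];m=(img.max(2)<80).astype(np.uint8)
k,l,s,ce=cv2.connectedComponentsWithStats(m)
for i in range(1,k):
    if s[i,4]>60:print(s[i],onz(t,ce[i]+[362,165],.056).round(4))
```

```text
hub(-30,0) [0.4936 0.2315] [-0.0301  0.0027]
TL(-92.5,80) [0.4537 0.3201] [-0.0886  0.0804]
BL(-92.5,-80) [0.4181 0.1656] [-0.0892 -0.0781]
fence hole [0.6184 0.2587] [0.0856 0.0567]
tcp in jig [ 0.055  -0.0016]
[ 66  25  11  19 148] [ 0.4982 -0.1798  0.056 ]
[ 42  30  16  16 179] [ 0.492  -0.1308  0.056 ]
[ 22  34  14  14 165] [ 0.4853 -0.082   0.056 ]
```

carry_out([
  [[1,0.5,15,0,0,0,20],[1,0.5,25,0,0,0,20],[0,0,25,0,0,0,20],[0,0,25,0,0,0,20],[0,0,15,0,0,0,20],[0,0,10,0,0,0,20],[0,0,5,0,0,0,20],[0,0,3,0,0,0,20],[0,0,0,0,0,0,20],[0,0,0,0,0,0,20]],
])

```text
time_s: 7.6
ee_pos: [0.5781, 0.21, 0.0298]
eef_rot: [3.14, -0.001, 1.349]
force: [-0.5, -0.5, -1.8]
grip_width: 0.0292
grip_force: 30.0
```

carry_out([
  [[0,0,3,0,0,0,20],[0,0,3,0,0,0,20],[0,0,2,0,0,0,20],[0,0,1,0,0,0,20],[0,0,0.8,0,0,0,20],[0,0,0.5,0,0,0,20],[0,0,0,0,0,0,20],[0,0,0,0,0,0,20]],
])

```text
time_s: 8.27
ee_pos: [0.5776, 0.2098, 0.019]
eef_rot: [-3.142, 0.0, 1.349]
force: [-4.2, -1.0, 4.7]
grip_width: 0.0291
grip_force: 30.0
```

carry_out([
  [[0,0,0,0,0,0,32],[0,0,0,0,0,0,36],[0,0,0,0,0,0,40],[0,0,0,0,0,0,44],[0,0,0,0,0,0,44],[0,0,0,0,0,0,44],[0,0,-5,0,0,0,44],[0,0,-15,0,0,0,44],[0,0,-30,0,0,0,44],[0,0,-40,0,0,0,44],[0,0,-40,0,0,0,44],[0,0,0,0,0,0,44]],
])

```text
time_s: 9.27
ee_pos: [0.5804, 0.2107, 0.1574]
eef_rot: [3.131, -0.006, 1.349]
force: [0.1, 0.7, 0.6]
grip_width: 0.044
grip_force: 0.0
```

```bash
python3 - <<'E'
from h import *
from station import optics
c=optics.camera("wrist");np.savez("w4.npz",**c)
cv2.imwrite("pics/w4.png",c["pixels"][:,:,::-1])
E
python3 go.py .493 .2305 .15 1.5622
```

```text
pos [0.5794 0.2104 0.1535] yaw 1.3489 F [ 0.3 -0.1 -1.3] q6 0.51
shift tool mm [  0.6 -88.7   2.9] rows 2.128039562923055
turn after shift [ 0.0074 -0.0032 -0.2134] rows 1.7080549139662686
```

View pics/w4.png

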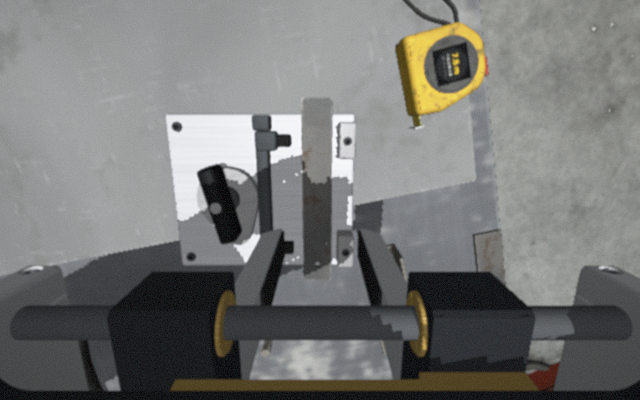

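The bar lies in the nest between pads and fence, centred to about 3 mm (ends at rows 97 and 278). The grip runs from (208,170) to (232,242). I'll measure its direction once more with a mask.

Run:
```python
from h import *
c=load("w4")
m=np.zeros((400,640),np.uint8);m[155:252,188:250]=(c["pixels"][155:252,188:250].max(2)<60)
k,l,s,ce=cv2.connectedComponentsWithStats(m);i=1+s[1:,4].argmax();print(s[i],ce[i])
r=[(np.where(l[v]==i)[0].min(),v) for v in range(178,234)]
w=np.array([onz(c,p,.071)[:2] for p in r]);f=np.polyfit(w[:,1],w[:,0],1);print("left edge yaw",np.arctan2(1,f[0]))
t=load("t3");m=np.zeros((400,640),np.uint8);m[196:215,233:276]=(t["pixels"][196:215,233:276].max(2)<60)
m=cv2.morphologyEx(m,2,np.ones((3,3)));p=cv2.findContours(m,0,1)[0];p=max(p,key=len);b=cv2.boxPoints(cv2.minAreaRect(p));print(cv2.minAreaRect(p));print([onz(t,q,.071).round(4)[:2].tolist() for q in b])
```

```text
[ 198  165   44   79 1836] [221.42864924 202.91013072]
left edge yaw 1.5884754398608332Traceback (most recent call last):
  File "<stdin>", line 8, in <module>
ValueError: max() iterable argument is empty
```

carry_out([
  [[0.1,-20,3,0,0,0,26],[0.1,-30,8,0,0,0,26],[0.1,-28,8,0,0,0,26],[0.2,-10.8,8,0,0,0,26],[0,0,3,0,0,-0.076,26],[0,0,0,0,0,-0.075,26],[0,0,0,0,0,-0.075,26],[0,0,0,0,0,0,26],[0,0,0,0,0,0,26],[0,0,0,0,0,0,26]],
])

```text
time_s: 10.15
ee_pos: [0.491, 0.2298, 0.1182]
eef_rot: [-3.141, 0.0, 1.572]
force: [0.3, -0.4, -0.7]
grip_width: 0.0261
grip_force: 0.0
```

```bash
python3 go.py .493 .2305 .045 1.575
```

```text
pos [0.491  0.2298 0.1182] yaw 1.5722 F [ 0.3 -0.4 -0.7] q6 0.37
shift tool mm [ 0.8  2.1 73.2] rows 1.756248628722011
turn after shift [-0.0005  0.0002 -0.0028] rows 0.02263134822649397
```

carry_out([
  [[0.8,2,10,0,0,0,26],[0,0,15,0,0,0,26],[0,0,12,0,0,0,26],[0,0,6,0,0,0,26],[0,0,4,0,0,0,26],[0,0,4,0,0,0,26],[0,0,4,0,0,0,26],[0,0,4,0,0,0,26],[0,0,0,0,0,0,26]],
])

```text
time_s: 10.9
ee_pos: [0.4929, 0.2306, 0.059]
eef_rot: [-3.141, 0.0, 1.575]
force: [-1.5, -0.3, -0.5]
grip_width: 0.0262
grip_force: 0.0
```

Clear so far: the tips are 12 mm below the grip's top with no contact. I'll go down 13 mm more and close.

carry_out([
  [[0,0,4,0,0,0,26],[0,0,4,0,0,0,26],[0,0,3,0,0,0,26],[0,0,2,0,0,0,26],[0,0,0,0,0,0,10],[0,0,0,0,0,0,10],[0,0,0,0,0,0,10],[0,0,0,0,0,0,10],[0,0,0,0,0,0,10],[0,0,0,0,0,0,10],[0,0,0,0,0,0,10]],
], squeeze=25)

```text
time_s: 11.82
ee_pos: [0.4921, 0.2306, 0.0463]
eef_rot: [-3.139, 0.001, 1.575]
force: [-7.1, 1.0, 1.2]
grip_width: 0.0157
grip_force: 25.0
```

carry_out([
  [[0,-0.8,0,0,0,0,10],[0,-0.5,0,0,0,0,10],[0,0,0,0,0,0,10],[0,0,0,0,0,0,10]],
], squeeze=40)

```text
time_s: 12.15
ee_pos: [0.492, 0.2306, 0.0464]
eef_rot: [3.141, -0.0, 1.575]
force: [5.8, 1.5, -8.8]
grip_width: 0.0157
grip_force: 40.0
```

carry_out([
  [[0,0,0,0,0,-0.03,10],[0,0,0,0,0,-0.06,10],[0,0,0,0,0,-0.06,10],[0,0,0,0,0,-0.06,10],[0,0,0,0,0,-0.06,10],[0,0,0,0,0,-0.06,10],[0,0,0,0,0,-0.06,10],[0,0,0,0,0,-0.06,10],[0,0,0,0,0,-0.06,10],[0,0,0,0,0,-0.06,10],[0,0,0,0,0,-0.03,10],[0,0,0,0,0,0,10],[0,0,0,0,0,0,10]],
])

```text
time_s: 13.23
ee_pos: [0.4912, 0.2304, 0.0463]
eef_rot: [-3.14, -0.0, 2.173]
force: [-3.7, -2.8, -1.6]
grip_width: 0.0157
grip_force: 40.1
```

carry_out([
  [[0,0,0,0,0,-0.03,10],[0,0,0,0,0,-0.06,10],[0,0,0,0,0,-0.06,10],[0,0,0,0,0,-0.06,10],[0,0,0,0,0,-0.06,10],[0,0,0,0,0,-0.06,10],[0,0,0,0,0,-0.06,10],[0,0,0,0,0,-0.06,10],[0,0,0,0,0,-0.06,10],[0,0,0,0,0,-0.06,10],[0,0,0,0,0,-0.06,10],[0,0,0,0,0,-0.06,10],[0,0,0,0,0,-0.06,10],[0,0,0,0,0,0,10],[0,0,0,0,0,0,10],[0,0,0,0,0,0,10]],
])

```text
time_s: 14.57
ee_pos: [0.4906, 0.2295, 0.0463]
eef_rot: [-3.139, -0.003, 2.923]
force: [-9.3, -9.8, 2.8]
grip_width: 0.0154
grip_force: 40.0
```

```bash
python3 go.py .493 .2305 .045 2.92; python3 -c "
from station import telemetry as t;print(t.get_obs()['moment'])"
```

```text
pos [0.4906 0.2295 0.0463] yaw 2.9233 F [-9.3 -9.8  2.8] q6 -0.98
shift tool mm [-2.1  1.4  1.3] rows 0.06866805482328403
turn after shift [-0.0029 -0.0026  0.0033] rows 0.0412869865340537
[-1.81837155  1.61652971 -0.26184651]
```

Tool yaw is 2.923 against a target of 2.92. I'll release, lift and check with the wrist camera.

carry_out([
  [[0,0,0,0,0,0,20],[0,0,0,0,0,0,26],[0,0,0,0,0,0,26],[0,0,0,0,0,0,26],[0,0,-5,0,0,0,26],[0,0,-12,0,0,0,26],[0,0,-20,0,0,0,26],[0,0,-30,0,0,0,26],[0,0,-30,0,0,0,26],[0,0,-10,0,0,0,26],[0,0,0,0,0,0,26],[0,0,0,0,0,0,26]],
])

```text
time_s: 15.57
ee_pos: [0.4917, 0.2306, 0.1536]
eef_rot: [3.141, 0.0, 2.925]
force: [0.1, 0.3, -0.7]
grip_width: 0.0258
grip_force: 0.0
```

```bash
python3 go.py .492 -.1308 .15 1.665
python3 - <<'E'
from h import *
from station import optics
c=optics.camera("wrist");np.savez("w5.npz",**c);t=optics.camera("top");np.savez("t5.npz",**t)
a=cv2.resize(t["pixels"][140:250,200:320,::-1],None,fx=3,fy=3,interpolation=2)
b=c["pixels"][:270,:440,::-1];a=cv2.copyMakeBorder(a,0,0,0,0,0)
cv2.imwrite("pics/w5.png",np.hstack([cv2.copyMakeBorder(b,0,60,0,0,0),a]))
E
```

```text
pos [0.4917 0.2306 0.1536] yaw 2.9248 F [ 0.1  0.3 -0.7] q6 -0.98
shift tool mm [ -78.  -352.9    3.5] rows 8.667839085410797
turn after shift [6.0000e-04 2.0000e-04 1.2598e+00] rows 10.078159495988086
```

View pics/w5.png

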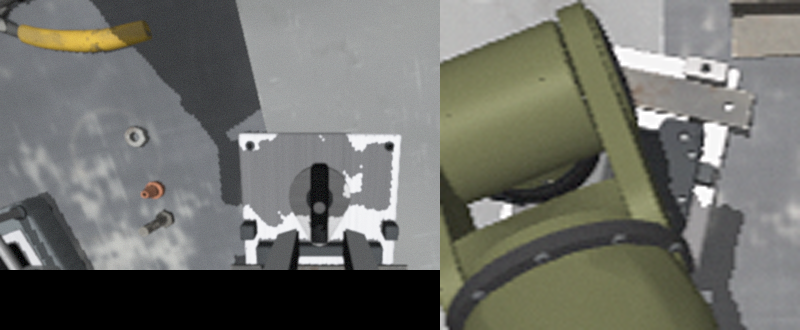

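The grip now stands square to the plate with its nose towards the follower. Next is the round key, with the fingers shut.

carry_out([
  [[-3,-13,0,0,0,0,0],[-6,-28,0,0,0,0,0],[-7,-32,0,0,0,0,0],[-7,-32,0,0,0,0,0],[-7,-32,0,0,0,0,0],[-7,-32,0,0,0,0,0],[-7,-32,0,0,0,0,0],[-7,-32,0,0,0,0,0],[-7,-32,0,0,0,0,0],[-7,-32,0,0,0,0,0],[-7,-32,0,0,0,0,0],[-6,-24,0,0,0,0,0],[0,0,0,0,0,0,0],[0,0,0,0,0,0,0],[0,0,0,0,0,0,0]],
], squeeze=10)

```text
time_s: 16.92
ee_pos: [0.4915, -0.1307, 0.1528]
eef_rot: [3.141, -0.001, 2.924]
force: [-0.4, -0.1, 0.6]
grip_width: 0.0005
grip_force: 0.0
```

```bash
python3 go.py .492 -.1308 .06
python3 - <<'E'
from h import *
from station import optics
t=optics.camera("top");np.savez("t6.npz",**t)
A=[cv2.resize(x[y0:y0+105,x0:x0+100,::-1],None,fx=4,fy=4,interpolation=2) for x,x0,y0 in[(t["pixels"],210,143),(t["pixels"],362,143)]]
cv2.imwrite("pics/t6.png",np.hstack(A))
E
```

```text
pos [ 0.4915 -0.1307  0.1528] yaw 2.9244 F [-0.4 -0.1  0.6] q6 -1.69
shift tool mm [-0.7 -0.  92.8] rows 2.225796276047683
```

View pics/t6.png

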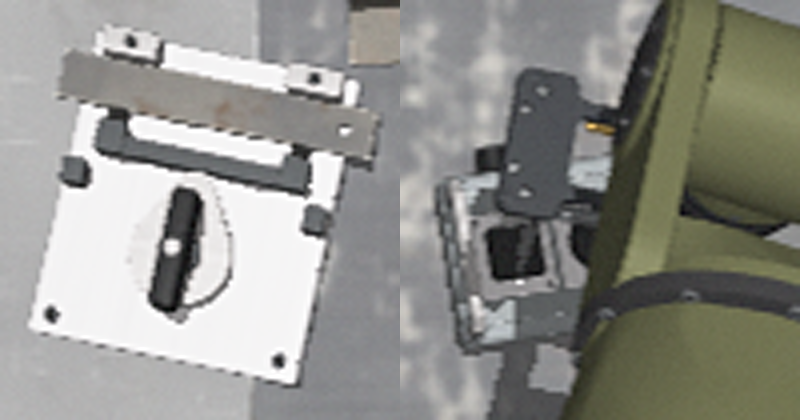

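The top view shows the bar tight against both fence blocks, the follower pushed out and the grip pointing along jig +x. It is clamped, so I'll press the key.

carry_out([
  [[0,0,15,0,0,0,0],[0,0,30,0,0,0,0],[0,0,25,0,0,0,0],[0,0,13,0,0,0,0],[0,0,6,0,0,0,0],[0,0,2.8,0,0,0,0],[0,0,0,0,0,0,0],[0,0,0,0,0,0,0],[0,0,0,0,0,0,0]],
])

```text
time_s: 17.72
ee_pos: [0.4926, -0.1309, 0.0627]
eef_rot: [-3.141, 0.002, 2.925]
force: [-0.6, 0.3, 0.8]
grip_width: 0.0003
grip_force: 0.0
```

carry_out([
  [[0,0,2.7,0,0,0,0],[0,0,2,0,0,0,0],[0,0,2,0,0,0,0],[0,0,1,0,0,0,0],[0,0,1,0,0,0,0],[0,0,0,0,0,0,0],[0,0,0,0,0,0,0],[0,0,0,0,0,0,0]],
])

```text
time_s: 18.38
ee_pos: [0.4922, -0.1309, 0.0534]
eef_rot: [-3.142, 0.0, 2.925]
force: [-1.0, 1.0, 6.5]
grip_width: 0.0004
grip_force: 3.0
```

carry_out([
  [[0,0,1,0,0,0,0],[0,0,0.7,0,0,0,0],[0,0,0,0,0,0,0],[0,0,0,0,0,0,0],[0,0,0,0,0,0,0]],
])

```text
time_s: 18.8
ee_pos: [0.4922, -0.1309, 0.0516]
eef_rot: [-3.142, 0.0, 2.925]
force: [-1.6, -0.5, 5.5]
grip_width: 0.0002
grip_force: 2.6
```

carry_out([
  [[0,0,0.8,0,0,0,0],[0,0,0.8,0,0,0,0],[0,0,0,0,0,0,0],[0,0,0,0,0,0,0],[0,0,0,0,0,0,0]],
])

```text
time_s: 19.22
ee_pos: [0.4922, -0.1309, 0.0498]
eef_rot: [-3.142, 0.0, 2.925]
force: [-0.1, 0.3, 3.4]
grip_width: 0.0004
grip_force: 1.7
```

The force has dropped to 3.4 N at about 6.2 mm of travel, so the key has clicked. Backing off.

carry_out([
  [[0,0,-2,0,0,0,0],[0,0,-4,0,0,0,0],[0,0,-8,0,0,0,0],[0,0,-20,0,0,0,0],[0,0,-30,0,0,0,0],[0,0,-30,0,0,0,0],[0,0,0,0,0,0,0],[0,0,0,0,0,0,0],[0,0,0,0,0,0,0],[0,0,0,0,0,0,0]],
])

```text
time_s: 20.05
ee_pos: [0.4914, -0.1307, 0.1427]
eef_rot: [3.141, -0.002, 2.925]
force: [1.3, -0.1, -0.3]
grip_width: 0.0008
grip_force: 0.0
```

```bash
python3 -c "
from station import ctrl;print(ctrl.hand_in())"
```

```text
the job is handed in; nothing more can be done
None
```

The job is handed in at about 20 s: the bar is clamped against the fence with the cam at its high point, and the round key was then pressed about 6 mm, felt to click, and released; no verdict was shown.

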